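# Close the tea-water filter's valve with the adjustable wrench

### The arm

A 6-joint arm with a two-finger parallel gripper is mounted at the origin on the work surface. World frame = base frame: x ahead of the robot, y to its left, z up, the work surface at z = 0. Lengths are in m, angles in degrees, forces in N, time in s.
With the tool pointing down it reaches from about 0.3 to 0.75 m from the base axis. Payload 8.5 kg.
Tool frame: the origin (TCP) lies at the very end of the fingers, on their centre line; the grasp point (between the pads) lies 19 mm behind it (env.grip_depth is the z of the grasp point in the tool frame, in m); z points along the fingers, y is the direction in which the jaws open and shut (so a half turn about z gives the same grasp; the last joint's range is limited). The gripper opens to 85 mm and grips with 20 to 120 N. Pads are 22 mm wide; open, the fingers measure 114 mm over their backs; the gripper's body (76 mm by 85 mm) begins 54 mm behind the grasp point. The pads swing forward as they close: fully open they stand 13 mm farther back than shut.
Start: joints at [-83.784, 21.807, 74.336, -0, 83.858, -12.336], TCP at [0.175, -0.521, 0.231] pointing down, gripper open.
Joint ranges: [-178.18, 178.18], [-50.72, 133.34], [12.68, 142.11], [-81.47, 261.47], [9.98, 163.14], [-165.26, 165.26]. Speed limits (degrees/s): [136.94, 136.94, 180, 180, 180, 180].

### API

Orientations are given as a 3x3 rotation matrix whose columns are the frame's x, y, z axes.
In Python, from rig import env gives the robot as it stands.
- The arm moves only by the tool apply_moves, never from a script. Its argument "plan" is a list of rows, each an object of numbers: "tx", "ty", "tz": the shift along the world's x, y, z in mm; "rx", "ry", "rz": the turn, a rotation vector about the world's x, y, z in rad; "jaw": the opening, from -1 (shut) to 1 (fully open). A call has 1 to 12 rows; each row is the pose to reach, as a shift and turn from the pose measured when the call began; what a row does not reach only later rows make up. A row lasts 1/10 s, in which the tool goes at most 50 mm and 8.59 degrees, less where a joint would pass 70% of its speed; a pose out of reach is approached as far as the arm can. A call with a gripper value outside its range is refused whole. The fingers move at their own pace and stop on an object; "grip_force" is the grip in N (left out, the last holds). Time passes only in rows, so rows that repeat a pose let the fingers close. It gives the time, the measured TCP pose, the force and the opening at its end, in the units of the state.
- env.observe(): the state, without advancing time (a new reading comes with each control period).
- env.get_image(name): name is "side" or "top"; returns a dict with "image" (480x640x3 uint8, red, green, blue), "intrinsics" (3x3 intrinsics, pixels), "world_from_camera" (4x4, takes a point from camera to world coordinates). Camera axes: x right, y up, looking along -z (the intrinsics and any distortion apply to the point x, -y, -z); pixel columns grow to the right and rows downward; lengths in m; the calibration is good to about 2 mm. A picture is of the moment at which its call begins. There is no depth.
- env.close_job(): hands the job in, once; it reports no verdict.
The state is a dict: "time_s": time; "q": joint angles; "qvel": joint speeds; "joint_efforts": joint torques, N m; "position": TCP position; "tool_rot": TCP orientation; "ft_force": force on the tool from outside, world axes, zero at the start; "wrist_torque": the same for the moment, N m; "grip_width": finger opening in m.
Only numpy, scipy, OpenCV 4.12 (cv2) and the standard library are available. Lean on these libraries where they do the work, as an engineer would, in place of code of your own. Each camera call takes 0.05 s, during which the arm holds its last target.

### The job

Put the blue-handled adjustable wrench flat on the cap of the water filter with its jaws round the brass hex valve, roll its brass thumbwheel until the jaws just fit the hex, and with the wrench turn the valve clockwise (seen from above) until it stops at the green mark. Let go and leave the wrench lying level on the valve; do not turn the valve with the fingers and do not disturb the tea things.

Things in the scene. Friction and masses are not known exactly. Their poses are not given: they have to be found in the camera images.
- valve_hex (a point): centre of the brass hex valve (upright axis) amid the flat top of a fixed white round water filter, 140 mm wide, 110 mm high. Hex: 32 mm across flats, 37 mm across corners, 22 mm tall, on the cap; this point is on its axis, 11 mm above the cap, 121 mm above the counter. Frame turns with the hex: z up, x to a corner (along its green line); the flats at y = +-16 mm run along x
- valve (a joint): angle of the hex valve, rad: grows clockwise seen from above, 0 fully open, 1.2 fully closed (hard stop, green line towards the green mark on the cap). It turns with friction of 0.4 N m and stays where it is left
- wrench_mouth (a point): point in the wrench's jaws where the hex centre is when they fit: 9 mm above the wrench's underside (jaws 18 mm thick), 16 mm from the fixed jaw's face. z up, x from handle to open end. Fixed jaw at -y (face y = -16 mm, 18 mm wide), moving jaw at +y. Jaws end at x = 20 mm, throat at x = -26 mm. To fit, its yaw differs from the hex frame's by a multiple of 60 deg
- wheel_grip (a point): centre, half-way up, of the wrench's brass ribbed thumbwheel (upright axis, 36 mm wide, 30 mm tall), 52 mm behind wrench_mouth, 18.5 to 48.5 mm above the underside, on the 18 mm thick round neck (52 mm wide). Rolling it clockwise seen from above closes the jaws 6 mm per rad; takes about 0.3 N m, stays where left, can also carry the wrench. Frame turns with the wheel
- wrench_handle (a point): point on the axis of the wrench's blue handle, 130 mm behind wrench_mouth, 10 mm above the underside. The handle is 26 mm wide, 20 mm high and runs from 70 to 180 mm behind wrench_mouth; frame as wrench_mouth
- wrench_jaw (a joint): travel of the wrench's moving jaw, m: the gap between the jaws is 0.050 minus this value (0.018 fits the 32 mm hex)
- wrench_wheel (a joint): angle of the thumbwheel against the wrench, rad, grows clockwise seen from above: jaw travel = 0.006 m per rad
- glass0_mid (a point): centre, half-way up, of slim loose tea glass 0, 54 mm wide, 85 mm tall, on a pale blue saucer on the bamboo tray
- glass1_mid (a point): centre, half-way up, of slim loose tea glass 1, 54 mm wide, 85 mm tall, on a pale blue saucer on the bamboo tray
- glass2_mid (a point): centre, half-way up, of slim loose tea glass 2, 54 mm wide, 85 mm tall, on a pale blue saucer on the bamboo tray
- glass3_mid (a point): centre, half-way up, of slim loose tea glass 3, 54 mm wide, 85 mm tall, on a pale blue saucer on the bamboo tray
- glass4_mid (a point): centre, half-way up, of slim loose tea glass 4, 54 mm wide, 85 mm tall, on a pale blue saucer on the counter
- sugar_pot_mid (a point): centre, half-way up, of a loose steel sugar pot, 86 mm wide, 84 mm tall, with a lever lid
- teapot_mid (a point): centre, half-way up, of the body of a loose white ceramic teapot, 130 mm wide, 115 mm tall with its knob
- wrench: loose steel adjustable wrench with blue handle, 200 mm long, about 0.5 kg, lying flat on the counter, thumbwheel up; origin on its underside 9 mm below wrench_mouth, same axes. Centre of mass about 47 mm behind the origin (x = -47 mm), near the thumbwheel. Set on the cap it rests level by itself

How it is judged (in metres and radians):
On the way, in this order (a step that is already met when the one before it is completed fails the run):
1. the wrench lies on the filter's cap round the hex and its jaws are rolled in to fit (gap under 34.5 mm) (horizontal distance between wrench_mouth and valve_hex below 0.012 m and z of wrench_mouth in the frame of valve_hex between -0.006 and 0.006 m and angle between wrench_mouth's own z axis and vertical below 0.12 rad and value of joint wrench_jaw above 0.0155 m), for 0.2 s.
2. the valve is turned clockwise to its stop (value of joint valve above 1.12 rad), for 0.2 s.
At the end, for the whole second after the job is handed in: The valve is within 0.08 rad of its closed stop, and the wrench lies at rest and level (within 7 degrees) on the cap round the hex: its mouth point within 14 mm of the hex axis and within 6 mm of the hex's mid height, jaw gap under 37 mm (value of joint valve above 1.12 rad and horizontal distance between wrench_mouth and valve_hex below 0.014 m and z of wrench_mouth in the frame of valve_hex between -0.006 and 0.006 m and angle between wrench_mouth's own z axis and vertical below 0.12 rad and linear speed of wrench below 0.02 m/s and value of joint wrench_jaw above 0.013 m); the robot touches nothing.
It fails at once if the fingers press on the hex valve (over 3 N) (contact force between the fingers and valve above 3 N).
It fails at once if a tea glass, the sugar pot or the teapot is moved more than 30 mm (distance of any of glass0_mid, glass1_mid, glass2_mid, glass3_mid, glass4_mid, sugar_pot_mid, teapot_mid from where it was at the start of the episode above 0.03 m).
It fails at once if a tea glass, the sugar pot or the teapot is tipped over 0.4 rad (angle between any of glass0_mid, glass1_mid, glass2_mid, glass3_mid, glass4_mid, sugar_pot_mid, teapot_mid's own z axis and vertical above 0.4 rad).
It also fails if it takes over 70 s, if anything falls off the work surface, if the arm or the gripper's body presses on something with over 40 N, if the wrist force passes 120 N, or if a joint passes its speed limit or range.

## Working session

There is one attempt and no reset: what is moved stays moved. The work goes in short steps, Python scripts to look and compute and a tool call to move; the robot and the scene stay as the last step left them, time stands still between calls to the robot, and variables do not carry over. Pictures are saved under pics/ and viewed, and the job is handed in when it is done.

Besides the shell and the picture viewer there is one more tool, called after "Request:" as name([rows], argument=value, ...), one row to a line, values as JSON. apply_moves: Moves the arm, as the interface text tells. Its arguments: {"type":"object","properties":{"plan":{"type":"array","items":{"type":"object","properties":{"tx":{"type":"number"},"ty":{"type":"number"},"tz":{"type":"number"},"rx":{"type":"number"},"ry":{"type":"number"},"rz":{"type":"number"},"jaw":{"type":"number"}}}},"grip_force":{"type":"number"}},"required":["plan"]}

```bash
ls; mkdir -p pics
python3 - <<'E'
from rig import env
import cv2,numpy as np
for n in("top","side"):
    d=env.get_image(n);cv2.imwrite(f"pics/{n}0.png",d["image"][...,::-1]);print(n,d["intrinsics"],d["world_from_camera"],[k for k in d])
s=env.observe();print(s)
E
```

```text
pics
top [[435.77684608   0.         324.06357375]
 [  0.         435.77684608 240.32802337]
 [  0.           0.           1.        ]] [[-0.00944557  0.99206091 -0.12540309  0.43905199]
 [-0.99964616 -0.00624952  0.02585518  0.02513723]
 [ 0.0248662   0.12560293  0.99176891  1.20582063]
 [ 0.          0.          0.          1.        ]] ['image', 'intrinsics', 'world_from_camera']
side [[533.40674875   0.         315.35578386]
 [  0.         533.40674875 239.25560642]
 [  0.           0.           1.        ]] [[ 0.75459994 -0.43394237  0.4922123   1.30639592]
 [ 0.65611341  0.48788033 -0.57574992 -0.89027346]
 [ 0.00970159  0.75740795  0.65286988  1.09533995]
 [ 0.          0.          0.          1.        ]] ['image', 'intrinsics', 'world_from_camera']
{'time_s': 0.1, 'q': array([-8.37847868e+01,  2.18358857e+01,  7.43798370e+01,  6.79915449e-04,
        8.38594792e+01, -1.23365507e+01]), 'qvel': array([-0.08259884, -0.04993249, -0.10265124, -0.03065441, -0.00085202,
       -0.07397316]), 'joint_efforts': array([ 4.65780657e-03, -4.49220622e+01, -2.31657243e+01, -9.71012037e-05,
        3.63885047e-03,  2.85042901e-06]), 'position': array([ 0.17495214, -0.52114396,  0.23078857]), 'tool_rot': array([[ 9.48037024e-01,  3.18159996e-01, -1.30368416e-04],
       [ 3.18159889e-01, -9.48036170e-01,  1.30608245e-03],
       [ 2.91949214e-04, -1.27969252e-03, -9.99999139e-01]]), 'ft_force': array([-0.22577693, -0.18407379,  0.63527753]), 'wrist_torque': array([-0.02941506, -0.03532356, -0.0029388 ]), 'grip_width': 0.08566620040025492}
```

View pics/top0.png

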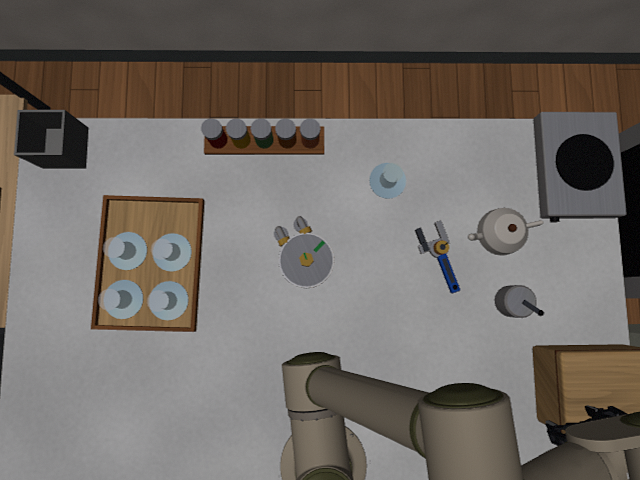

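View pics/side0.png

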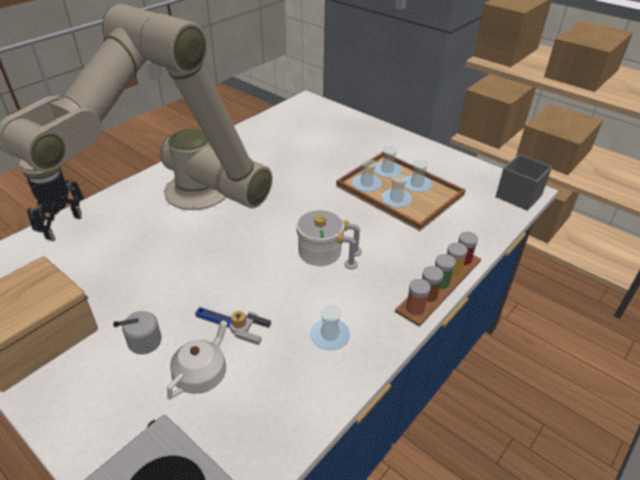

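Top: the filter is near (307,260), the wrench near (440,250) with its handle end at (455,290), and the teapot is at (503,230). I'll zoom in on these.

Run:
```python
import cv2,numpy as np
a=cv2.imread("pics/top0.png")
b=cv2.resize(a[205:305,260:360],None,fx=5,fy=5,interpolation=2)
c=cv2.resize(a[210:310,395:475],None,fx=5,fy=5,interpolation=2)
cv2.imwrite("pics/z1.png",np.hstack([b[:500],c[:500,:300]]))
cv2.imwrite("pics/z1.png",b);cv2.imwrite("pics/z2.png",c)
s=cv2.imread("pics/side0.png")
cv2.imwrite("pics/z3.png",cv2.resize(s[190:350,180:380],None,fx=4,fy=3.75,interpolation=2))
```

```text
(no output)
```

View pics/z1.png

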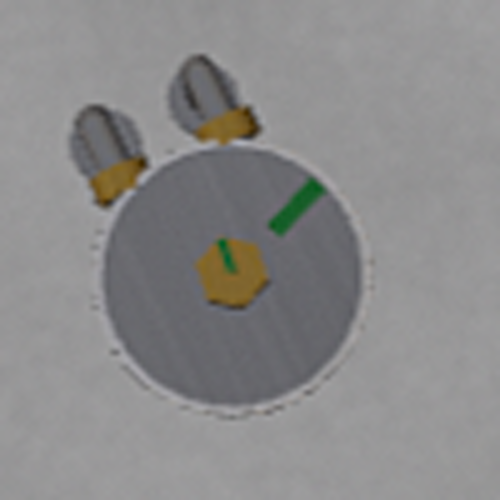

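View pics/z2.png

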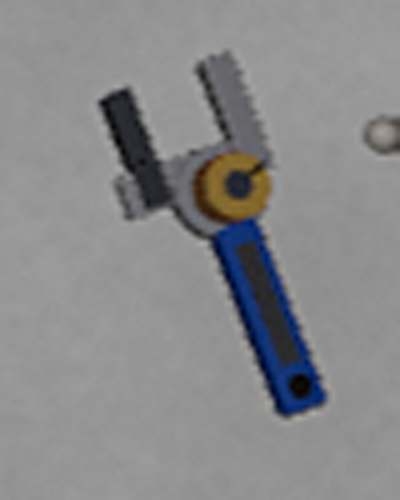

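View pics/z3.png

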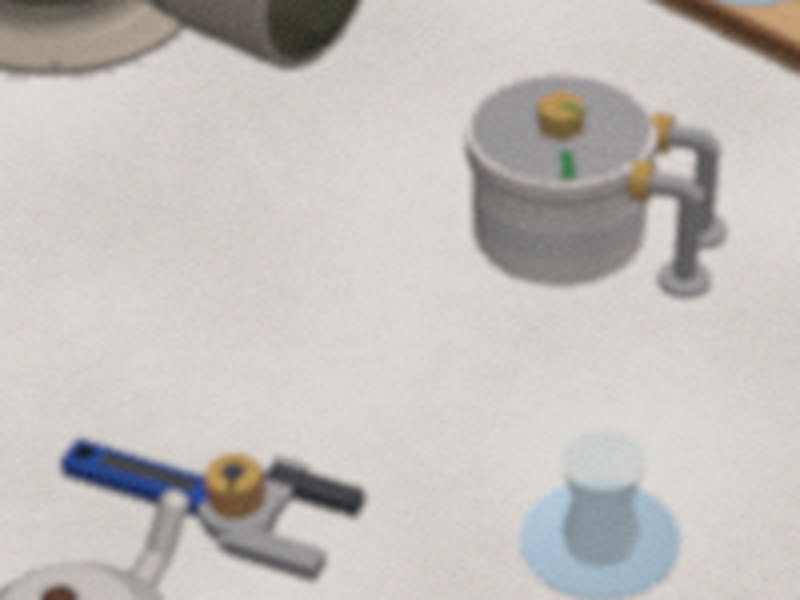

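```bash
cat > h.py <<'E'
import numpy as np,cv2,json
CAL={}
def setcal(n,d): CAL[n]=(np.array(d["intrinsics"]),np.array(d["world_from_camera"]))
setcal("top",dict(intrinsics=[[435.77684608,0,324.06357375],[0,435.77684608,240.32802337],[0,0,1]],world_from_camera=[[-0.00944557,0.99206091,-0.12540309,0.43905199],[-0.99964616,-0.00624952,0.02585518,0.02513723],[0.0248662,0.12560293,0.99176891,1.20582063],[0,0,0,1]]))
setcal("side",dict(intrinsics=[[533.40674875,0,315.35578386],[0,533.40674875,239.25560642],[0,0,1]],world_from_camera=[[0.75459994,-0.43394237,0.4922123,1.30639592],[0.65611341,0.48788033,-0.57574992,-0.89027346],[0.00970159,0.75740795,0.65286988,1.09533995],[0,0,0,1]]))
def p2w(n,uv,z):
    K,T=CAL[n];r=np.linalg.inv(K)@[uv[0],uv[1],1];r=T[:3,:3]@[r[0],-r[1],-r[2]]
    o=T[:3,3];return o+r*(z-o[2])/r[2]
def w2p(n,p):
    K,T=CAL[n];c=T[:3,:3].T@(np.atleast_2d(p)-T[:3,3]).T;c=np.array([c[0],-c[1],-c[2]]);q=K@c;return (q[:2]/q[2]).T
def Rz(a):c,s=np.cos(a),np.sin(a);return np.array([[c,-s],[s,c]])
def wrench_pts(o,yaw,pts): # o: underside origin (x,y,z)
    pts=np.atleast_2d(pts).astype(float);r=pts.copy();r[:,:2]=pts[:,:2]@Rz(yaw).T;return r+o
E
python3 - <<'E'
from h import *
z=lambda u,v,u0,v0:((u+.5)/5-.5+u0,(v+.5)/5-.5+v0)
A=lambda u,v:z(u,v,260,205)
B=lambda u,v:z(u,v,395,210)
cap=p2w("top",A(233,277),.11);print("cap",cap)
hx=p2w("top",A(233,271),.132);print("hextop",hx)
l=p2w("top",A(222,240),.132);d=l-hx;print("line yaw",np.degrees(np.arctan2(d[1],d[0])))
a=p2w("top",A(275,229),.11);b=p2w("top",A(318,187),.11)
for s,e in((a,b),(hx,a),(hx,b)):
  d=e-s;print("mark",np.degrees(np.arctan2(d[1],d[0])))
w=p2w("top",B(240,184),.0485);print("wheel",w)
h1=p2w("top",B(300,385),.02);h0=p2w("top",B(240,235),.02);he=p2w("top",B(302,405),.02)
print("wheel bottom-based handle",h0,h1,he)
for s,e in((h0,h1),(h1,w),(h0,w)):
  d=e-s;print(np.degrees(np.arctan2(d[1],d[0])))
s=lambda u,v:((u+.5)/4-.5+180,(v+.5)/3.75-.5+190)
print("side wheel",p2w("side",s(235,468),.0485),"hex",p2w("side",s(562,106),.132))
for n,u,v in(("teapot",503,230),("glass4",388,180),("sugar",517,300)):print(n,p2w("top",(u,v),.05))
E
```

```text
cap [0.5279575  0.04204432 0.11      ]
hextop [0.52914185 0.04169211 0.132     ]
line yaw 19.210819661593032
mark -45.91314807342521
mark -42.38298202888317
mark -44.13195529331562
wheel [ 0.56690575 -0.32400247  0.0485    ]
wheel bottom-based handle [ 0.54184288 -0.33136239  0.02      ] [ 0.45953635 -0.36072494  0.02      ] [ 0.44869152 -0.36130965  0.02      ]
-160.36632717497363
18.881710609628218
16.36531846834293
side wheel [ 0.56364407 -0.32312409  0.0485    ] hex [0.52818493 0.04008608 0.132     ]
teapot [ 0.61035748 -0.49038876  0.05      ]
glass4 [ 0.75024047 -0.18130889  0.05      ]
sugar [ 0.42211452 -0.51641157  0.05      ]
```

```bash
cat >> h.py <<'E'
def sil(n,polys,SS=8,box=None):
    u0,v0,w,h=box;m=np.zeros((h*SS,w*SS),np.uint8)
    for P in polys:
        q=cv2.convexHull(((w2p(n,P)-[u0,v0]+.5)*SS).astype(np.float32))
        cv2.fillConvexPoly(m,np.round(q).astype(np.int32),1)
    return cv2.resize(m.astype(np.float32),(w,h),interpolation=cv2.INTER_AREA)
def hexpts(x,y,yaw,z0=.11,z1=.132):
    a=yaw+np.arange(6)*np.pi/3;r=.0185
    return np.array([[x+r*np.cos(t),y+r*np.sin(t),z] for z in(z0,z1) for t in a])
def boxpts(o,yaw,x0,x1,y0,y1,z0,z1):
    return wrench_pts(o,yaw,[[x,y,z] for x in(x0,x1) for y in(y0,y1) for z in(z0,z1)])
E
cat > fit.py <<'E'
from h import *
from scipy.optimize import minimize
import sys
t=sys.argv[1]
im={n:cv2.imread(f"pics/{n}{t}.png").astype(float) for n in("top","side")}
def soft(n,box,kind):
    u,v,w,h=box;c=im[n][v:v+h,u:u+w];B,G,R=c[...,0],c[...,1],c[...,2]
    if kind=="brass":
        s=np.maximum(R,G)-B; return np.clip(s/60,0,1)
    return np.clip((B-R)/70,0,1)
def fit(boxes,kind,model,p0,sc):
    obs={n:soft(n,b,kind) for n,b in boxes.items()}
    def cost(p):
        return sum(((sil(n,model(p),box=boxes[n])-obs[n])**2).sum() for n in boxes)
    best=None
    for k in range(4):
        rng=np.random.default_rng(k)
        s=np.array(p0)+rng.normal(size=len(p0))*sc*(k>0)
        sim=np.vstack([s]+[s+np.eye(len(s))[i]*sc[i]*2 for i in range(len(s))])
        r=minimize(cost,s,method="Nelder-Mead",options=dict(initial_simplex=sim,xatol=1e-4,fatol=1e-3))
        if best is None or r.fun<best.fun:best=r
    return best.x,best.fun
if __name__=="__main__":
    for bx in({"top":(295,247,24,24)},{"side":(310,210,22,20)},{"top":(295,247,24,24),"side":(310,210,22,20)}):
        for y0 in (5,20,35,50):
            x,f=fit(bx,"brass",lambda p:[hexpts(p[0],p[1],p[2])],[.5287,.041,np.radians(y0)],np.array([.002,.002,.1]))
            print(list(bx),x[:2].round(4),np.degrees(x[2]).round(1),round(f,2))
    bl={"top":(425,245,45,55),"side":(190,300,50,32)}
    for bx in({"top":bl["top"]},{"side":bl["side"]},bl):
        x,f=fit(bx,"blue",lambda p:[boxpts([p[0],p[1],0],p[2],-.180,-.070,-.013,.013,0,.02)],[.616,-.306,np.radians(19)],np.array([.003,.003,.05]))
        o=x[:2];print("wrench",list(bx),o.round(4),np.degrees(x[2]).round(2),round(f,2),"wheel",(o+Rz(x[2])@[-.052,0]).round(4))
E
python3 fit.py 0
```

```text
['top'] [0.5296 0.0427] 18.6 14.16
['top'] [0.5296 0.0425] 19.0 14.28
['top'] [0.5296 0.0427] 78.9 14.18
['top'] [0.5296 0.0427] 78.5 14.14
['side'] [0.5246 0.0421] 11.2 5.02
['side'] [0.5247 0.0419] 9.7 5.1
['side'] [0.5249 0.042 ] 70.2 5.08
['side'] [0.5246 0.0418] 70.5 4.94
['top', 'side'] [0.5286 0.0426] 20.2 32.67
['top', 'side'] [0.5287 0.0426] 20.3 32.6
['top', 'side'] [0.5285 0.0425] 19.9 32.12
['top', 'side'] [0.529  0.0423] 77.9 32.55
wrench ['top'] [ 0.6177 -0.3088] 18.07 148.4 wheel [ 0.5683 -0.3249]
wrench ['side'] [ 0.6094 -0.3211] 13.7 196.1 wheel [ 0.5588 -0.3334]
wrench ['top', 'side'] [ 0.6162 -0.3088] 17.96 352.71 wheel [ 0.5667 -0.3249]
```

Request:
apply_moves([
  {"tx": 40, "ty": 20, "tz": 10, "rz": 0.15},
  {"tx": 80, "ty": 40, "tz": 10, "rz": 0.3},
  {"tx": 120, "ty": 60, "tz": 10, "rz": 0.45},
  {"tx": 160, "ty": 80, "tz": 10, "rz": 0.6, "jaw": 0.41},
  {"tx": 200, "ty": 100, "tz": 0, "rz": 0.75, "jaw": 0.41},
  {"tx": 240, "ty": 120, "tz": 0, "rz": 0.9, "jaw": 0.41},
  {"tx": 280, "ty": 140, "tz": 0, "rz": 1.05, "jaw": 0.41},
  {"tx": 320, "ty": 160, "tz": -10, "rz": 1.2, "jaw": 0.41},
  {"tx": 356, "ty": 180, "tz": -30, "rz": 1.35, "jaw": 0.41},
  {"tx": 391, "ty": 197, "tz": -50, "rz": 1.5, "jaw": 0.41},
  {"tx": 391, "ty": 197, "tz": -70, "rz": 1.6, "jaw": 0.41},
  {"tx": 391, "ty": 197, "tz": -90, "rz": 1.6, "jaw": 0.41},
], grip_force=80)

```text
validation failed for argument at $.pl...
```

Request:
apply_moves([
  {"tx": 40, "ty": 20, "tz": 10, "rx": 0, "ry": 0, "rz": 0.15, "jaw": 0.41},
], grip_force=80)

```text
time_s: 0.2
position: [0.2125, -0.5023, 0.2391]
tool_rot: [[0.891, 0.453, -0.002], [0.453, -0.891, 0.004], [0.0, -0.005, -1.0]]
ft_force: [1.4, 0.1, 0.3]
grip_width: 0.0732
```

Request:
apply_moves([
  {"tx": 40, "ty": 20, "tz": 0, "rx": 0, "ry": 0, "rz": 0.15, "jaw": 0.41},
  {"tx": 80, "ty": 40, "tz": 0, "rx": 0, "ry": 0, "rz": 0.3, "jaw": 0.41},
  {"tx": 120, "ty": 60, "tz": 0, "rx": 0, "ry": 0, "rz": 0.45, "jaw": 0.41},
  {"tx": 160, "ty": 80, "tz": 0, "rx": 0, "ry": 0, "rz": 0.6, "jaw": 0.41},
  {"tx": 200, "ty": 100, "tz": 0, "rx": 0, "ry": 0, "rz": 0.75, "jaw": 0.41},
  {"tx": 240, "ty": 120, "tz": -10, "rx": 0, "ry": 0, "rz": 0.9, "jaw": 0.41},
  {"tx": 280, "ty": 140, "tz": -20, "rx": 0, "ry": 0, "rz": 1.05, "jaw": 0.41},
  {"tx": 320, "ty": 160, "tz": -30, "rx": 0, "ry": 0, "rz": 1.2, "jaw": 0.41},
  {"tx": 353, "ty": 178, "tz": -50, "rx": 0, "ry": 0, "rz": 1.35, "jaw": 0.41},
  {"tx": 353, "ty": 178, "tz": -70, "rx": 0, "ry": 0, "rz": 1.5, "jaw": 0.41},
  {"tx": 353, "ty": 178, "tz": -90, "rx": 0, "ry": 0, "rz": 1.6, "jaw": 0.41},
])

```text
time_s: 1.3
position: [0.5662, -0.3231, 0.1475]
tool_rot: [[-0.486, 0.874, -0.005], [0.874, 0.486, -0.001], [0.001, -0.005, -1.0]]
ft_force: [-1.0, 0.4, 0.4]
grip_width: 0.0605
```

Request:
apply_moves([
  {"tx": 0, "ty": -1, "tz": 0, "rx": 0, "ry": 0, "rz": 0.149, "jaw": 0.41},
  {"tx": 0, "ty": -1, "tz": 0, "rx": 0, "ry": 0, "rz": 0.298, "jaw": 0.41},
  {"tx": 0, "ty": -1, "tz": 0, "rx": 0, "ry": 0, "rz": 0.447, "jaw": 0.41},
  {"tx": 0, "ty": -1, "tz": 0, "rx": 0, "ry": 0, "rz": 0.596, "jaw": 0.41},
  {"tx": 0, "ty": -1, "tz": 0, "rx": 0, "ry": 0, "rz": 0.745, "jaw": 0.41},
  {"tx": 0, "ty": -1, "tz": 0, "rx": 0, "ry": 0, "rz": 0.894, "jaw": 0.41},
  {"tx": 0, "ty": -1, "tz": 0, "rx": 0, "ry": 0, "rz": 1.043, "jaw": 0.41},
  {"tx": 0, "ty": -1, "tz": 0, "rx": 0, "ry": 0, "rz": 1.192, "jaw": 0.41},
  {"tx": 0, "ty": -1, "tz": -15, "rx": 0, "ry": 0, "rz": 1.341, "jaw": 0.41},
  {"tx": 0, "ty": -1, "tz": -35, "rx": 0, "ry": 0, "rz": 1.464, "jaw": 0.41},
  {"tx": 0, "ty": -1, "tz": -50, "rx": 0, "ry": 0, "rz": 1.464, "jaw": 0.41},
  {"tx": 0, "ty": -1, "tz": -60, "rx": 0, "ry": 0, "rz": 1.464, "jaw": 0.41},
])

```text
time_s: 2.5
position: [0.5658, -0.3237, 0.0859]
tool_rot: [[-0.921, -0.39, -0.001], [-0.39, 0.921, -0.004], [0.002, -0.003, -1.0]]
ft_force: [-0.4, -0.5, -0.5]
grip_width: 0.0599
```

```bash
cat > snap.py <<'E'
import sys,cv2,numpy as np
from rig import env
t=sys.argv[1]
for n in("top","side"):
    cv2.imwrite(f"pics/{n}{t}.png",env.get_image(n)["image"][...,::-1])
s=env.observe();print(s["time_s"],s["position"].round(4),"q",s["q"].round(1),s["ft_force"].round(1),s["wrist_torque"].round(2),s["grip_width"],"yaw",np.degrees(np.arctan2(s["tool_rot"][1,0],s["tool_rot"][0,0])))
b=[int(x) for x in sys.argv[2:10]]
a=cv2.imread(f"pics/top{t}.png")[b[1]:b[1]+80,b[0]:b[0]+80];c=cv2.imread(f"pics/side{t}.png")[b[3]:b[3]+80,b[2]:b[2]+80]
cv2.imwrite(f"pics/c{t}.png",cv2.resize(np.hstack([a,c]),None,fx=5,fy=5,interpolation=2))
E
python3 snap.py 1 400 210 190 280
```

```text
2.6 [ 0.5657 -0.3237  0.086 ] q [ -40.1   39.    68.6   -0.2   72.4 -152.9] [ 0.2 -0.9  0.5] [ 0.02 -0.03 -0.01] 0.0604347678335929 yaw -157.087028321526
```

View pics/c1.png

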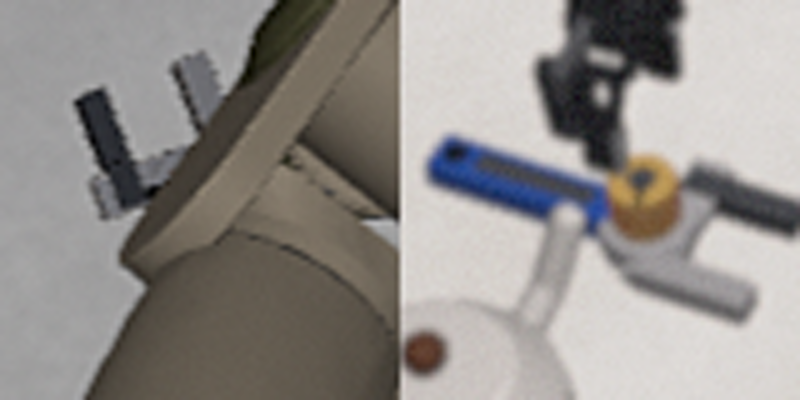

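Request:
apply_moves([
  {"tx": 0, "ty": 0, "tz": -20, "rx": 0, "ry": 0, "rz": 0, "jaw": 0.41},
  {"tx": 0, "ty": 0, "tz": -40, "rx": 0, "ry": 0, "rz": 0, "jaw": 0.41},
  {"tx": 0, "ty": 0, "tz": -55, "rx": 0, "ry": 0, "rz": 0, "jaw": 0.41},
  {"tx": 0, "ty": 0, "tz": -61, "rx": 0, "ry": 0, "rz": 0, "jaw": 0.41},
  {"tx": 0, "ty": 0, "tz": -61, "rx": 0, "ry": 0, "rz": 0, "jaw": 0.41},
])

```text
time_s: 3.1
position: [0.5657, -0.3237, 0.0249]
tool_rot: [[-0.921, -0.389, -0.002], [-0.389, 0.921, -0.003], [0.003, -0.002, -1.0]]
ft_force: [-0.4, 0.4, 0.6]
grip_width: 0.0599
```

```bash
python3 snap.py 2 400 210 190 280
```

```text
3.2 [ 0.5661 -0.3241  0.0261] q [ -40.1   42.9   71.8   -0.2   65.2 -152.9] [-0.8  0.5  1.1] [-0.    0.02  0.01] 0.060097280375834596 yaw -157.09243425147235
```

View pics/c2.png

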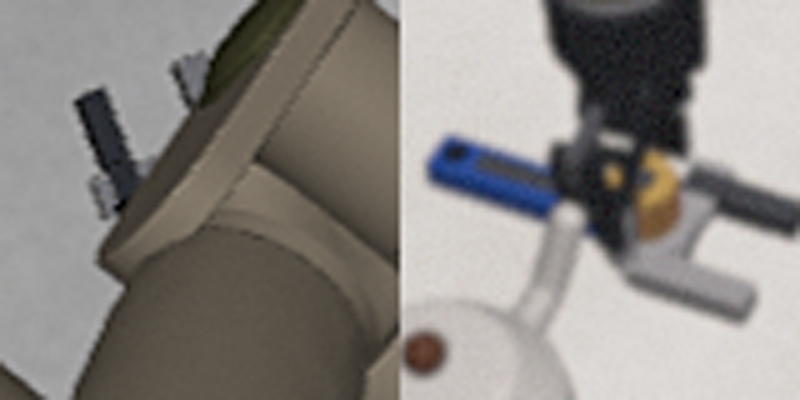

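The near finger stands beside the wheel at about (605,215) in the crop. Closing now.

Request:
apply_moves([
  {"tx": 0, "ty": 0, "tz": 0, "rx": 0, "ry": 0, "rz": 0, "jaw": -0.6},
  {"tx": 0, "ty": 0, "tz": 0, "rx": 0, "ry": 0, "rz": 0, "jaw": -0.6},
  {"tx": 0, "ty": 0, "tz": 0, "rx": 0, "ry": 0, "rz": 0, "jaw": -0.6},
  {"tx": 0, "ty": 0, "tz": 0, "rx": 0, "ry": 0, "rz": 0, "jaw": -0.6},
  {"tx": 0, "ty": 0, "tz": 0, "rx": 0, "ry": 0, "rz": 0, "jaw": -0.6},
  {"tx": 0, "ty": 0, "tz": 0, "rx": 0, "ry": 0, "rz": 0, "jaw": -0.6},
], grip_force=80)

```text
time_s: 3.8
position: [0.5668, -0.3246, 0.0277]
tool_rot: [[-0.921, -0.389, 0.002], [-0.389, 0.921, -0.006], [0.001, -0.006, -1.0]]
ft_force: [-0.1, 0.5, 5.1]
grip_width: 0.0337
```

```bash
python3 snap.py 3 400 210 190 280
```

```text
3.9 [ 0.5668 -0.3246  0.0277] q [ -40.1   42.8   71.7   -0.2   65.2 -152.9] [-0.8 -0.2  6.5] [0.05 0.12 0.01] 0.033573723842452274 yaw -157.089957746524
```

View pics/c3.png

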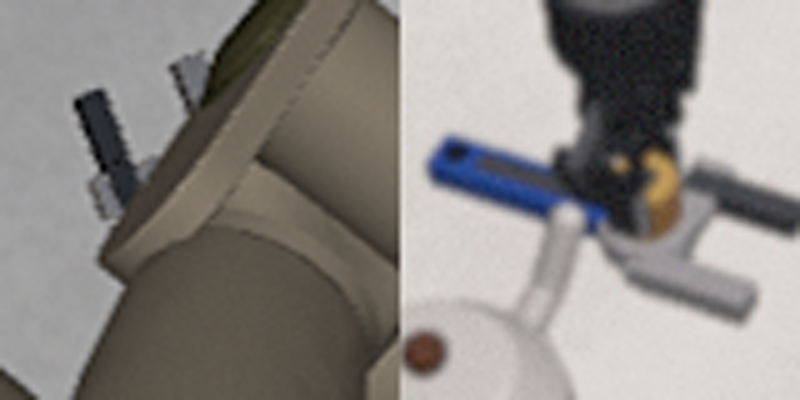

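Run:
```python
from h import *
for p in([.5668,-.3246,.0277],[.5668,-.3246,.0485],[.5668+.389*.017,-.3246-.921*.017,.03],[.5668-.389*.017,-.3246+.921*.017,.03]):
    q=w2p("side",p)[0];print(q,(q-[190,280]+.5)*5-.5+[400,0])
```

```text
[239.46134417 320.6908904 ] [649.30672083 205.45445202]
[238.78918986 315.37658624] [645.9459493  178.88293119]
[236.65648707 324.91344153] [635.28243537 226.56720765]
[242.07089116 315.38767973] [662.35445581 178.93839866]
```

Request:
apply_moves([
  {"tx": 0, "ty": 0, "tz": 5, "rx": 0, "ry": 0, "rz": 0, "jaw": -0.6},
  {"tx": 0, "ty": 0, "tz": 15, "rx": 0, "ry": 0, "rz": 0, "jaw": -0.6},
  {"tx": 0, "ty": 0, "tz": 30, "rx": 0, "ry": 0, "rz": 0, "jaw": -0.6},
  {"tx": 0, "ty": 0, "tz": 50, "rx": 0, "ry": 0, "rz": 0, "jaw": -0.6},
  {"tx": 0, "ty": 0, "tz": 70, "rx": 0, "ry": 0, "rz": 0, "jaw": -0.6},
  {"tx": 0, "ty": 0, "tz": 70, "rx": 0, "ry": 0, "rz": 0, "jaw": -0.6},
  {"tx": 0, "ty": 0, "tz": 70, "rx": 0, "ry": 0, "rz": 0, "jaw": -0.6},
])

```text
time_s: 4.6
position: [0.5665, -0.3244, 0.0974]
tool_rot: [[-0.921, -0.389, 0.002], [-0.389, 0.921, -0.006], [0.001, -0.006, -1.0]]
ft_force: [0.1, 0.1, -7.2]
grip_width: 0.0336
```

```bash
python3 snap.py 4 400 210 190 250
```

```text
4.7 [ 0.5662 -0.3241  0.0963] q [ -40.1   38.4   67.9   -0.2   73.5 -152.9] [-0.   0.2 -5.4] [-0.06 -0.03 -0.02] 0.03357777605599519 yaw -157.09187148515355
```

View pics/c4.png

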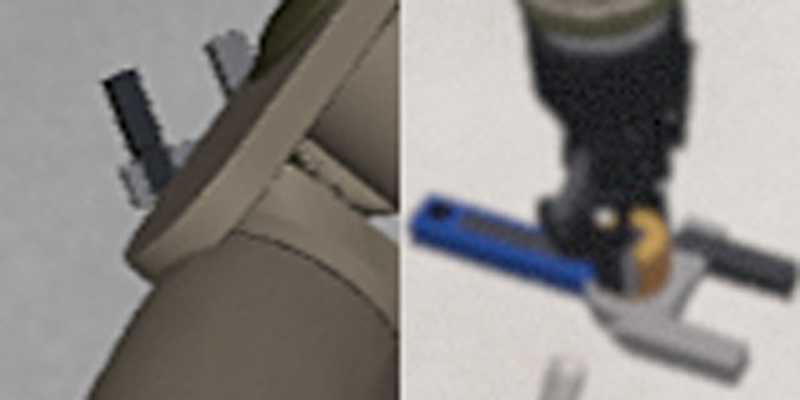

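Request:
apply_moves([
  {"tx": 0, "ty": 0, "tz": 40, "rx": 0, "ry": 0, "rz": 0, "jaw": -0.6},
  {"tx": 0, "ty": 15, "tz": 80, "rx": 0, "ry": 0, "rz": 0, "jaw": -0.6},
  {"tx": -12, "ty": 50, "tz": 90, "rx": 0, "ry": 0, "rz": 0, "jaw": -0.6},
  {"tx": -24, "ty": 95, "tz": 90, "rx": 0, "ry": 0, "rz": 0, "jaw": -0.6},
  {"tx": -36, "ty": 140, "tz": 90, "rx": 0, "ry": 0, "rz": 0, "jaw": -0.6},
  {"tx": -48, "ty": 185, "tz": 90, "rx": 0, "ry": 0, "rz": 0, "jaw": -0.6},
  {"tx": -60, "ty": 230, "tz": 90, "rx": 0, "ry": 0, "rz": 0, "jaw": -0.6},
  {"tx": -70, "ty": 275, "tz": 90, "rx": 0, "ry": 0, "rz": 0, "jaw": -0.6},
  {"tx": -78, "ty": 310, "tz": 90, "rx": 0, "ry": 0, "rz": 0.01, "jaw": -0.6},
  {"tx": -84, "ty": 335, "tz": 90, "rx": 0, "ry": 0, "rz": 0.017, "jaw": -0.6},
  {"tx": -85, "ty": 344, "tz": 90, "rx": 0, "ry": 0, "rz": 0.017, "jaw": -0.6},
  {"tx": -85, "ty": 344, "tz": 90, "rx": 0, "ry": 0, "rz": 0.017, "jaw": -0.6},
])

```text
time_s: 5.9
position: [0.4809, 0.0206, 0.1859]
tool_rot: [[-0.914, -0.406, -0.001], [-0.406, 0.914, -0.004], [0.003, -0.004, -1.0]]
ft_force: [0.6, -0.6, -4.4]
grip_width: 0.0333
```

```bash
python3 snap.py 5 265 205 280 180
```

```text
6.0 [0.4815 0.0191 0.186 ] q [ -11.7   17.4   89.2   -0.3   73.3 -125.5] [-0.1 -0.3 -4.6] [-0.02  0.01 -0.01] 0.03348126278130484 yaw -156.13742488884367
```

View pics/c5.png

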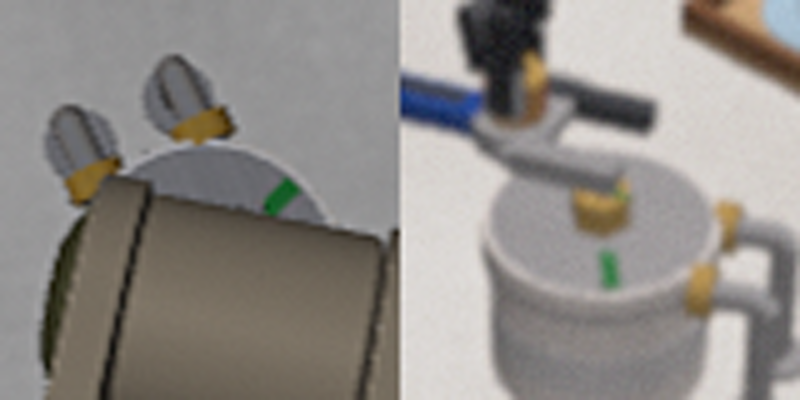

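```bash
cat > ov.py <<'E'
from h import *
import sys
def ov(t,wx,wy,z,yawd,jaw,box,hexyaw=19.5,hx=.5288,hy=.0423,n="side"):
    y=np.radians(yawd);o=np.array([wx,wy,0]);o[:2]+=Rz(y)@[.052,0];o[2]=z
    u,v,w,h=box;S=7;im=cv2.resize(cv2.imread(f"pics/{n}{t}.png")[v:v+h,u:u+w],None,fx=S,fy=S,interpolation=2)
    def pl(P,c):
        q=((w2p(n,P)-[u,v]+.5)*S).round().astype(np.int32);cv2.polylines(im,[q],True,c,1)
    R=lambda x0,x1,y0,y1,zz:wrench_pts(o,y,[[x0,y0,zz],[x1,y0,zz],[x1,y1,zz],[x0,y1,zz]])
    pl(R(-.026,.02,-.034,-.016,.018),(0,0,255));pl(R(-.026,.02,.034-jaw,.050-jaw,.018),(255,0,255))
    pl(R(-.18,-.07,-.013,.013,.02),(0,255,255))
    a=np.linspace(0,2*np.pi,40);pl(wrench_pts(o,y,np.c_[-.052+.018*np.cos(a),.018*np.sin(a),0*a+.0485]),(0,255,0))
    pl(wrench_pts(o,y,np.c_[-.052+.026*np.cos(a),.026*np.sin(a),0*a+.018]),(0,255,0))
    H=hexpts(hx,hy,np.radians(hexyaw));pl(H[6:],(255,255,0));pl(H[:6],(255,255,0))
    cv2.imwrite(f"pics/o{t}.png",im)
if __name__=="__main__":
    a=sys.argv;ov(a[1],*[float(x) for x in a[2:7]],[int(x) for x in a[7:11]],*[float(x) for x in a[11:]])
E
python3 ov.py 5 .4815 .0195 .158 19.4 0 255 180 100 75
```

```text
(no output)
```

View pics/o5.png

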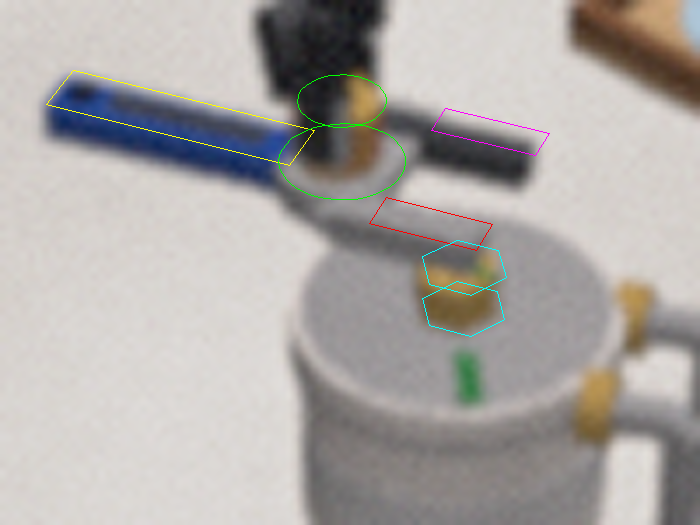

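Request:
apply_moves([
  {"tx": 0, "ty": 0, "tz": -10, "rx": 0, "ry": 0, "rz": 0, "jaw": -0.6},
  {"tx": 0, "ty": 0, "tz": -18, "rx": 0, "ry": 0, "rz": 0, "jaw": -0.6},
  {"tx": 0, "ty": 0, "tz": -18, "rx": 0, "ry": 0, "rz": 0, "jaw": -0.6},
])

```text
time_s: 6.3
position: [0.4808, 0.0186, 0.1663]
tool_rot: [[-0.915, -0.403, -0.004], [-0.403, 0.915, -0.004], [0.005, -0.002, -1.0]]
ft_force: [-0.5, -0.2, -5.6]
grip_width: 0.0337
```

```bash
python3 snap.py 6 265 205 280 180; python3 ov.py 6 .4815 .0190 .138 19.4 0 255 180 100 75 19.5 .527 .0405
```

```text
6.4 [0.4815 0.0187 0.1676] q [ -11.7   18.6   90.9   -0.3   70.5 -125.5] [-0.9  0.8 -5.3] [ 0.05 -0.01  0.01] 0.033441328060551646 yaw -156.1757045480484
```

View pics/o6.png

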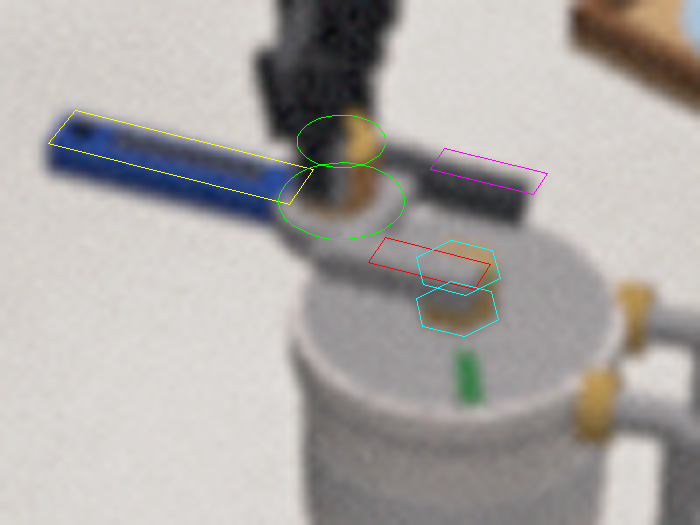

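```bash
python3 ov.py 0 .5662 -.3240 0 18.5 0 185 285 100 75; cp pics/o0.png pics/oo0.png
python3 - <<'E'
from ov import *
ov("0",.5662,-.3240,0,18.5,0,(395,205,100,100),n="top")
E
```

```text
(no output)
```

View pics/oo0.png

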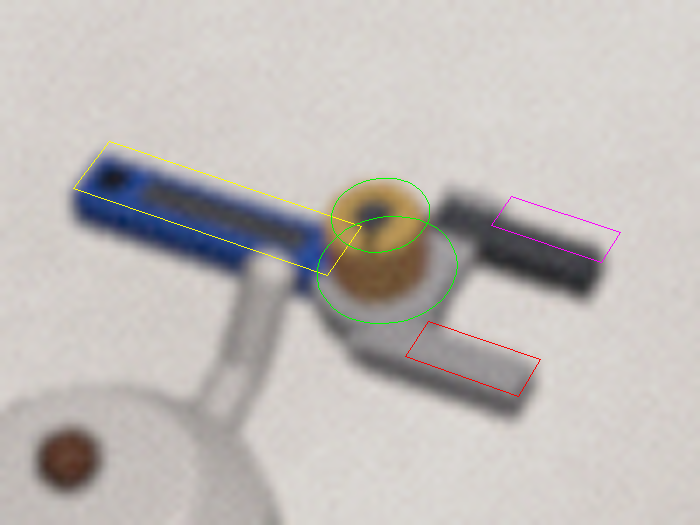

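View pics/o0.png

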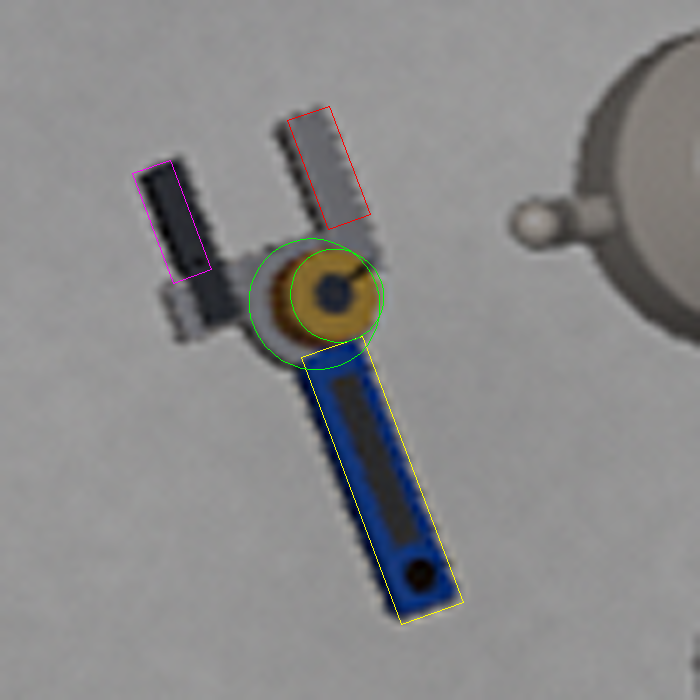

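Request:
apply_moves([
  {"tx": 0, "ty": 0, "tz": -5, "rx": 0, "ry": 0, "rz": 0, "jaw": -0.6},
  {"tx": 0, "ty": 0, "tz": -10, "rx": 0, "ry": 0, "rz": 0, "jaw": -0.6},
  {"tx": 0, "ty": 0, "tz": -15, "rx": 0, "ry": 0, "rz": 0, "jaw": -0.6},
  {"tx": 0, "ty": 0, "tz": -15, "rx": 0, "ry": 0, "rz": 0, "jaw": -0.6},
])

```text
time_s: 6.8
position: [0.4811, 0.0188, 0.1518]
tool_rot: [[-0.915, -0.404, -0.003], [-0.404, 0.915, -0.004], [0.004, -0.003, -1.0]]
ft_force: [-0.9, 0.8, -5.4]
grip_width: 0.0334
```

```bash
python3 snap.py 7 265 205 280 180; python3 ov.py 7 .4815 .0190 .123 19.4 0 255 180 100 75 19.5 .527 .0405
```

```text
6.9 [0.4814 0.0188 0.1525] q [ -11.7   19.6   92.2   -0.3   68.2 -125.5] [ 0.5 -0.1 -4.6] [-0.02  0.   -0.05] 0.03358178082451667 yaw -156.1712183727264
```

View pics/o7.png

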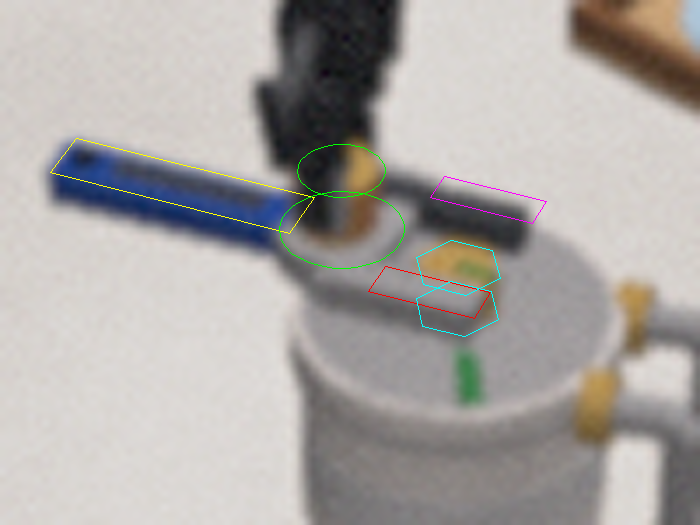

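The hex at (460,260) is between the jaws with no contact force. Continuing down.

Request:
apply_moves([
  {"tx": 0, "ty": 0, "tz": -4, "rx": 0, "ry": 0, "rz": 0, "jaw": -0.6},
  {"tx": 0, "ty": 0, "tz": -8, "rx": 0, "ry": 0, "rz": 0, "jaw": -0.6},
  {"tx": 0, "ty": 0, "tz": -11, "rx": 0, "ry": 0, "rz": 0, "jaw": -0.6},
  {"tx": 0, "ty": 0, "tz": -13, "rx": 0, "ry": 0, "rz": 0, "jaw": -0.6},
  {"tx": 0, "ty": 0, "tz": -13, "rx": 0, "ry": 0, "rz": 0, "jaw": -0.6},
])

```text
time_s: 7.4
position: [0.4813, 0.0188, 0.1392]
tool_rot: [[-0.915, -0.404, -0.002], [-0.404, 0.915, -0.004], [0.004, -0.003, -1.0]]
ft_force: [-0.6, -0.2, -6.0]
grip_width: 0.0332
```

```bash
python3 snap.py 8 265 205 280 180; python3 ov.py 8 .4815 .0190 .11 19.4 0 255 180 100 75 19.5 .527 .0405
```

```text
7.5 [0.4815 0.0188 0.1396] q [ -11.7   20.5   93.3   -0.3   66.2 -125.4] [ 0.2  0.1 -5.5] [-0.02 -0.01  0.  ] 0.03330805385160236 yaw -156.17055242141066
```

View pics/o8.png

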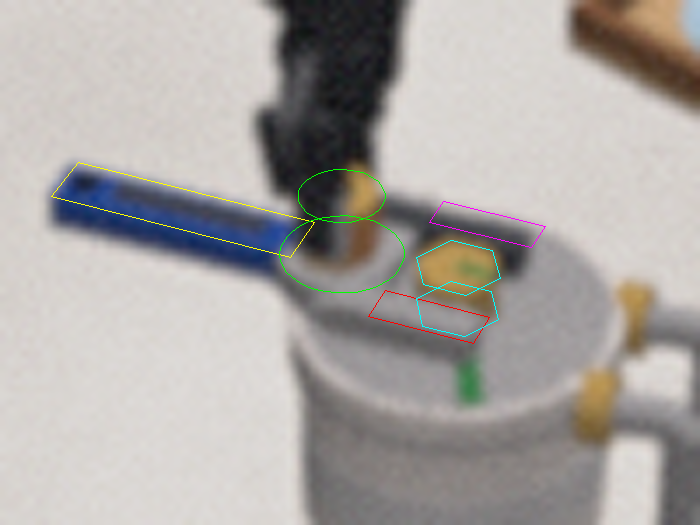

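Request:
apply_moves([
  {"tx": 0, "ty": 0, "tz": -1, "rx": 0, "ry": 0, "rz": 0, "jaw": -0.6},
  {"tx": 0, "ty": 0, "tz": -2, "rx": 0, "ry": 0, "rz": 0, "jaw": -0.6},
  {"tx": 0, "ty": 0, "tz": -2.5, "rx": 0, "ry": 0, "rz": 0, "jaw": -0.6},
  {"tx": 0, "ty": 0, "tz": -2.5, "rx": 0, "ry": 0, "rz": 0, "jaw": -0.6},
])

```text
time_s: 7.9
position: [0.4816, 0.0187, 0.1377]
tool_rot: [[-0.915, -0.404, -0.0], [-0.404, 0.915, -0.005], [0.002, -0.004, -1.0]]
ft_force: [-3.6, 0.5, 4.9]
grip_width: 0.0335
```

Request:
apply_moves([
  {"tx": 0, "ty": 0, "tz": 0, "rx": 0, "ry": 0, "rz": -0.12, "jaw": -0.6},
  {"tx": 0, "ty": 0, "tz": 0, "rx": 0, "ry": 0, "rz": -0.24, "jaw": -0.6},
  {"tx": 0, "ty": 0, "tz": 0, "rx": 0, "ry": 0, "rz": -0.36, "jaw": -0.6},
  {"tx": 0, "ty": 0, "tz": 0, "rx": 0, "ry": 0, "rz": -0.48, "jaw": -0.6},
  {"tx": 0, "ty": 0, "tz": 0, "rx": 0, "ry": 0, "rz": -0.6, "jaw": -0.6},
  {"tx": 0, "ty": 0, "tz": 0, "rx": 0, "ry": 0, "rz": -0.72, "jaw": -0.6},
  {"tx": 0, "ty": 0, "tz": 0, "rx": 0, "ry": 0, "rz": -0.84, "jaw": -0.6},
  {"tx": 0, "ty": 0, "tz": 0, "rx": 0, "ry": 0, "rz": -0.96, "jaw": -0.6},
  {"tx": 0, "ty": 0, "tz": 0, "rx": 0, "ry": 0, "rz": -1.08, "jaw": -0.6},
  {"tx": 0, "ty": 0, "tz": 0, "rx": 0, "ry": 0, "rz": -1.2, "jaw": -0.6},
  {"tx": 0, "ty": 0, "tz": 0, "rx": 0, "ry": 0, "rz": -1.2, "jaw": -0.6},
])

```text
time_s: 9.0
position: [0.4819, 0.0202, 0.1379]
tool_rot: [[-0.706, 0.708, -0.004], [0.708, 0.706, 0.002], [0.004, -0.002, -1.0]]
ft_force: [0.0, 9.5, -0.4]
grip_width: 0.0336
```

```bash
python3 snap.py 9 265 205 280 180; python3 ov.py 9 .4815 .0190 .11 19.4 .007 255 180 100 75 19.5 .527 .0405
```

```text
9.1 [0.4819 0.0202 0.1379] q [-11.7  20.8  93.3   0.   66.2 -56.8] [ 0.9  8.8 -0.5] [ 1.58 -0.14  0.29] 0.03352542755803731 yaw 135.10165023721171
```

View pics/o9.png

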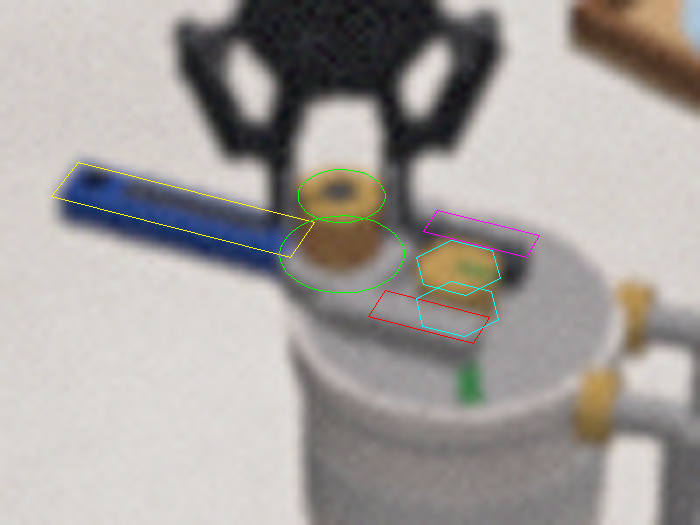

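Request:
apply_moves([
  {"tx": -0.5, "ty": 1.5, "tz": 0, "rx": 0, "ry": 0, "rz": 0, "jaw": -0.6},
  {"tx": -0.6, "ty": 1.8, "tz": 0, "rx": 0, "ry": 0, "rz": -0.1, "jaw": -0.6},
  {"tx": -0.8, "ty": 2.4, "tz": 0, "rx": 0, "ry": 0, "rz": -0.2, "jaw": -0.6},
  {"tx": -1.0, "ty": 3.0, "tz": 0, "rx": 0, "ry": 0, "rz": -0.3, "jaw": -0.6},
  {"tx": -1.2, "ty": 3.6, "tz": 0, "rx": 0, "ry": 0, "rz": -0.4, "jaw": -0.6},
  {"tx": -1.4, "ty": 4.2, "tz": 0, "rx": 0, "ry": 0, "rz": -0.5, "jaw": -0.6},
  {"tx": -1.4, "ty": 4.2, "tz": 0, "rx": 0, "ry": 0, "rz": -0.5, "jaw": -0.6},
])

```text
time_s: 9.8
position: [0.4804, 0.0248, 0.1379]
tool_rot: [[-0.283, 0.959, -0.003], [0.959, 0.283, 0.004], [0.004, -0.001, -1.0]]
ft_force: [-0.6, 3.8, -1.4]
grip_width: 0.0335
```

```bash
python3 snap.py 10 265 205 280 180; python3 ov.py 10 .4805 .0230 .11 19.4 .014 255 180 100 75 19.5 .527 .0405
```

```text
9.9 [0.4804 0.0248 0.1379] q [-11.3  20.6  93.5   0.2  66.  -28. ] [-0.6  4.8 -1.4] [0.79 0.19 0.21] 0.033282244809181634 yaw 106.61814372845974
```

View pics/o10.png

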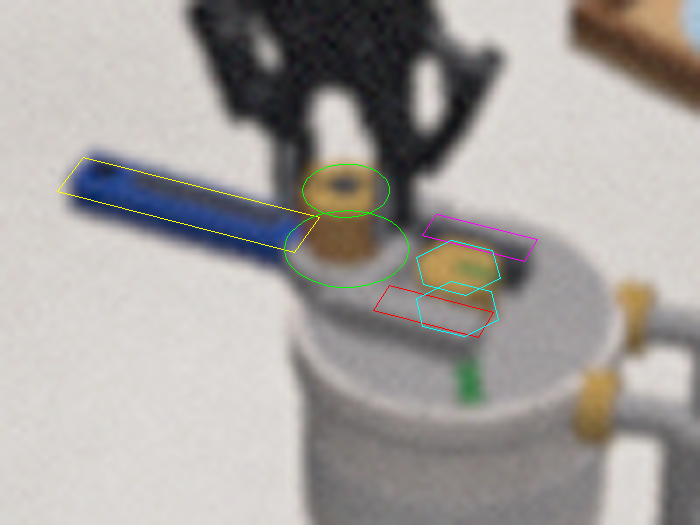

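Request:
apply_moves([
  {"tx": 0, "ty": 0, "tz": 0, "rx": 0, "ry": 0, "rz": -0.1, "jaw": -0.6},
  {"tx": 0, "ty": 0, "tz": 0, "rx": 0, "ry": 0, "rz": -0.2, "jaw": -0.6},
  {"tx": 0, "ty": 0, "tz": 0, "rx": 0, "ry": 0, "rz": -0.3, "jaw": -0.6},
  {"tx": 0, "ty": 0, "tz": 0, "rx": 0, "ry": 0, "rz": -0.4, "jaw": -0.6},
  {"tx": 0, "ty": 0, "tz": 0, "rx": 0, "ry": 0, "rz": -0.5, "jaw": -0.6},
  {"tx": 0, "ty": 0, "tz": 0, "rx": 0, "ry": 0, "rz": -0.5, "jaw": -0.6},
])

```text
time_s: 10.5
position: [0.48, 0.0256, 0.1379]
tool_rot: [[0.207, 0.978, -0.001], [0.978, -0.207, 0.006], [0.006, -0.002, -1.0]]
ft_force: [-1.6, 7.0, 0.5]
grip_width: 0.0336
```

```bash
python3 snap.py 11 265 205 280 180; python3 ov.py 11 .4805 .0250 .11 19.4 .016 255 180 100 75 19.5 .527 .0405
```

```text
10.6 [0.4801 0.0256 0.1379] q [-11.3  20.6  93.6   0.3  65.9   0.4] [-1.5  8.  -0.3] [1.27 0.35 0.94] 0.03366694502387886 yaw 78.20028776647251
```

View pics/o11.png

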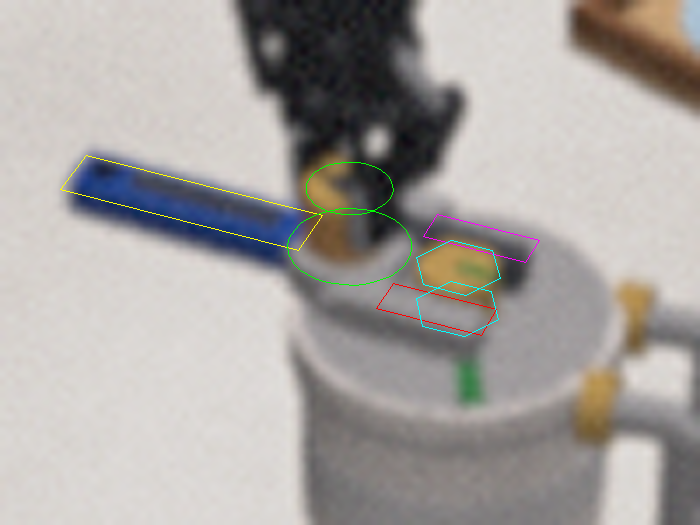

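Request:
apply_moves([
  {"tx": 0, "ty": 0, "tz": 0, "rx": 0, "ry": 0, "rz": -0.1, "jaw": -0.6},
  {"tx": 0, "ty": 0, "tz": 0, "rx": 0, "ry": 0, "rz": -0.2, "jaw": -0.6},
  {"tx": 0, "ty": 0, "tz": 0, "rx": 0, "ry": 0, "rz": -0.2, "jaw": -0.6},
])

```text
time_s: 10.9
position: [0.4795, 0.0274, 0.1379]
tool_rot: [[0.393, 0.92, -0.001], [0.92, -0.393, 0.009], [0.008, -0.005, -1.0]]
ft_force: [-2.0, 13.8, 1.5]
grip_width: 0.0336
```

```bash
python3 snap.py 12 265 205 280 180; python3 ov.py 12 .4805 .0250 .11 19.4 .018 255 180 100 75 19.5 .527 .0405
```

```text
11.0 [0.4795 0.0274 0.1379] q [-11.2  20.5  93.7   0.5  66.   11.6] [-1.7 12.8  1.6] [2.23 0.43 1.38] 0.03340268876698169 yaw 67.02765729438471
```

View pics/o12.png

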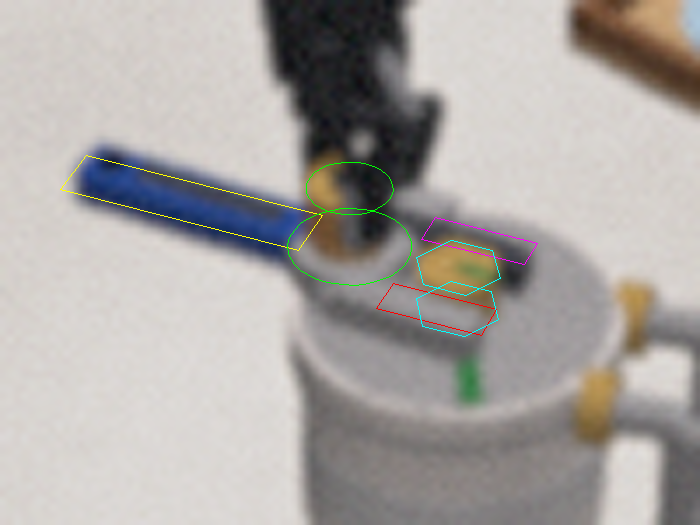

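View pics/c12.png

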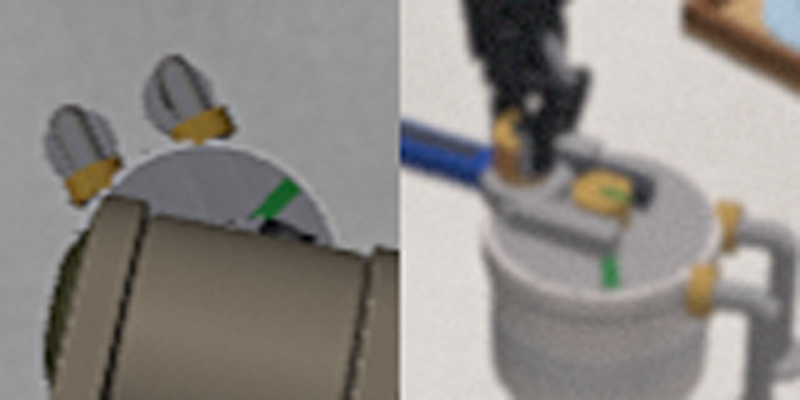

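Request:
apply_moves([
  {"tx": -1.2, "ty": 5.0, "tz": 0, "rx": 0, "ry": 0, "rz": -0.1, "jaw": -0.6},
  {"tx": -2.0, "ty": 10.1, "tz": 0, "rx": 0, "ry": 0, "rz": -0.2, "jaw": -0.6},
  {"tx": -2.2, "ty": 15.2, "tz": 0, "rx": 0, "ry": 0, "rz": -0.3, "jaw": -0.6},
  {"tx": -1.9, "ty": 20.4, "tz": 0, "rx": 0, "ry": 0, "rz": -0.4, "jaw": -0.6},
  {"tx": -1.1, "ty": 25.5, "tz": 0, "rx": 0, "ry": 0, "rz": -0.5, "jaw": -0.6},
  {"tx": 0.2, "ty": 30.4, "tz": 0, "rx": 0, "ry": 0, "rz": -0.6, "jaw": -0.6},
  {"tx": 2.0, "ty": 35.3, "tz": 0, "rx": 0, "ry": 0, "rz": -0.7, "jaw": -0.6},
  {"tx": 2.0, "ty": 35.3, "tz": 0, "rx": 0, "ry": 0, "rz": -0.7, "jaw": -0.6},
])

```text
time_s: 11.8
position: [0.4837, 0.0645, 0.1381]
tool_rot: [[0.891, 0.454, 0.011], [0.454, -0.891, 0.011], [0.014, -0.005, -1.0]]
ft_force: [10.9, 13.9, -7.3]
grip_width: 0.0334
```

```bash
python3 snap.py 13 265 205 280 180; python3 ov.py 13 .4815 .0627 .11 -25 .018 255 180 100 75 -23 .527 .0405
```

```text
11.9 [0.4837 0.0645 0.1381] q [-6.7 20.9 93.   0.8 65.6 55.8] [ 9.9 13.9 -7.9] [ 2.69 -1.53  1.21] 0.03364286056250453 yaw 27.156775777355257
```

View pics/o13.png

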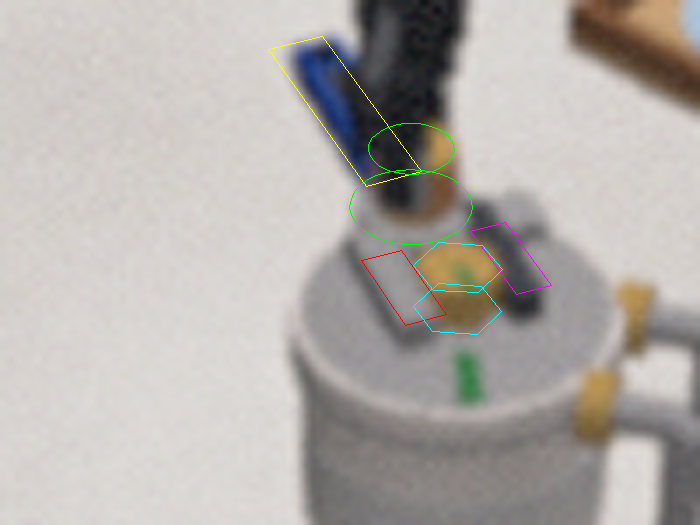

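Request:
apply_moves([
  {"tx": 2.4, "ty": 4.4, "tz": 0, "rx": 0, "ry": 0, "rz": -0.1, "jaw": -0.6},
  {"tx": 5.3, "ty": 8.5, "tz": 0, "rx": 0, "ry": 0, "rz": -0.2, "jaw": -0.6},
  {"tx": 8.6, "ty": 12.3, "tz": 0, "rx": 0, "ry": 0, "rz": -0.3, "jaw": -0.6},
  {"tx": 8.6, "ty": 12.3, "tz": 0, "rx": 0, "ry": 0, "rz": -0.3, "jaw": -0.6},
])

```text
time_s: 12.3
position: [0.4932, 0.0772, 0.138]
tool_rot: [[0.984, 0.176, 0.015], [0.176, -0.984, 0.007], [0.016, -0.004, -1.0]]
ft_force: [5.0, 2.8, -6.6]
grip_width: 0.0335
```

```bash
python3 snap.py 14 265 205 280 180; python3 ov.py 14 .4923 .0768 .11 -43 .018 255 180 100 75 -43 .527 .0405
```

```text
12.4 [0.4932 0.0771 0.1381] q [-5.  21.8 91.5  0.6 65.8 74.4] [ 6.4  4.8 -6.6] [ 1.09 -0.85  1.19] 0.03370514396585454 yaw 10.299863828677655
```

View pics/o14.png

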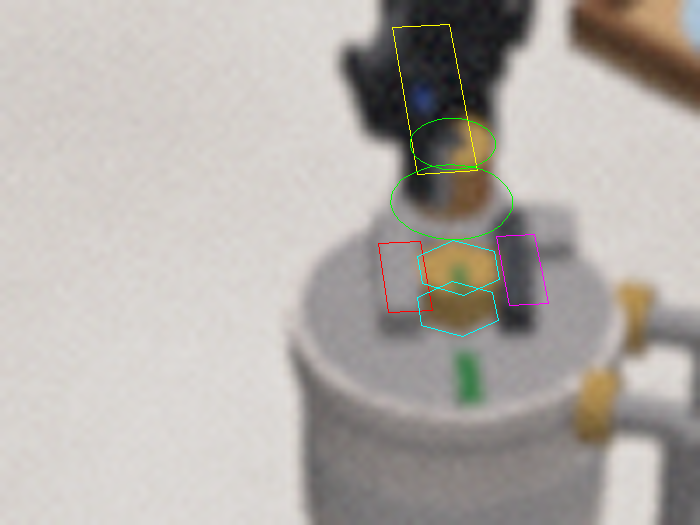

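Request:
apply_moves([
  {"tx": 1.8, "ty": 1.7, "tz": 0, "rx": 0, "ry": 0, "rz": -0.05, "jaw": -0.6},
  {"tx": 3.7, "ty": 3.4, "tz": 0, "rx": 0, "ry": 0, "rz": -0.1, "jaw": -0.6},
  {"tx": 5.6, "ty": 4.9, "tz": 0, "rx": 0, "ry": 0, "rz": -0.15, "jaw": -0.6},
  {"tx": 5.6, "ty": 4.9, "tz": 0, "rx": 0, "ry": 0, "rz": -0.15, "jaw": -0.6},
])

```text
time_s: 12.8
position: [0.4953, 0.0789, 0.1378]
tool_rot: [[0.999, 0.036, 0.008], [0.036, -0.999, -0.002], [0.007, 0.002, -1.0]]
ft_force: [-16.5, -17.0, 7.3]
grip_width: 0.0336
```

```bash
python3 snap.py 15 265 205 280 180; python3 ov.py 15 .4965 .0805 .11 -47 .018 255 180 100 75 -45 .527 .0405
```

```text
12.9 [0.4953 0.0789 0.1378] q [-4.5 22.2 90.8 -0.1 66.5 83.4] [-16.3 -16.7   6.9] [-2.85  2.74  1.45] 0.03383992521844496 yaw 2.114770623954775
```

View pics/o15.png

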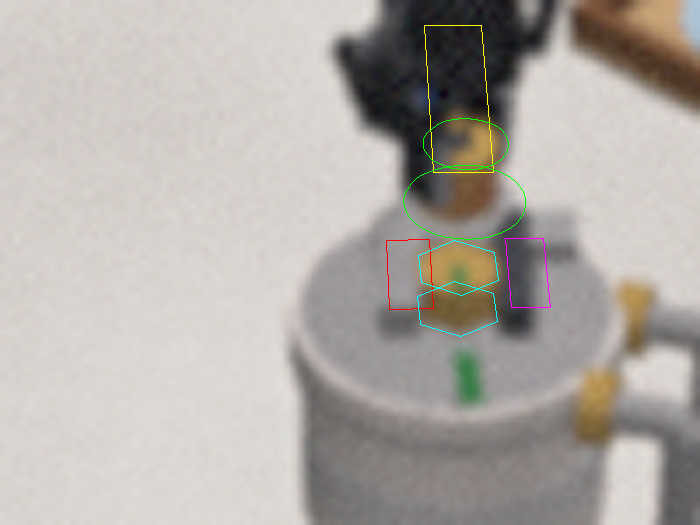

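Request:
apply_moves([
  {"tx": 0, "ty": 0, "tz": 0, "rx": 0, "ry": 0, "rz": 0.03, "jaw": -0.6},
  {"tx": 0, "ty": 0, "tz": 0, "rx": 0, "ry": 0, "rz": 0.05, "jaw": -0.6},
  {"tx": 0, "ty": 0, "tz": 0, "rx": 0, "ry": 0, "rz": 0.05, "jaw": -0.6},
])

```text
time_s: 13.2
position: [0.4943, 0.078, 0.1378]
tool_rot: [[0.996, 0.092, 0.005], [0.092, -0.996, -0.003], [0.005, 0.004, -1.0]]
ft_force: [-6.3, -4.2, 2.0]
grip_width: 0.0335
```

Nearly unloaded. Opening slightly.

Request:
apply_moves([
  {"tx": 0, "ty": 0, "tz": 0, "rx": 0, "ry": 0, "rz": 0, "jaw": 0.1},
  {"tx": 0, "ty": 0, "tz": 0, "rx": 0, "ry": 0, "rz": 0, "jaw": 0.41},
  {"tx": 0, "ty": 0, "tz": 0, "rx": 0, "ry": 0, "rz": 0, "jaw": 0.41},
  {"tx": 0, "ty": 0, "tz": 0, "rx": 0, "ry": 0, "rz": 0, "jaw": 0.41},
  {"tx": 0, "ty": 0, "tz": 15, "rx": 0, "ry": 0, "rz": 0, "jaw": 0.41},
  {"tx": 0, "ty": 0, "tz": 40, "rx": 0, "ry": 0, "rz": 0, "jaw": 0.41},
  {"tx": 0, "ty": 0, "tz": 80, "rx": 0, "ry": 0, "rz": 0, "jaw": 0.41},
  {"tx": 0, "ty": 0, "tz": 120, "rx": 0, "ry": 0, "rz": 0, "jaw": 0.41},
  {"tx": -20, "ty": -40, "tz": 140, "rx": 0, "ry": 0, "rz": 0, "jaw": 0.41},
  {"tx": -40, "ty": -90, "tz": 140, "rx": 0, "ry": 0, "rz": 0, "jaw": 0.41},
  {"tx": -60, "ty": -140, "tz": 140, "rx": 0, "ry": 0, "rz": 0, "jaw": 0.41},
  {"tx": -80, "ty": -190, "tz": 140, "rx": 0, "ry": 0, "rz": 0, "jaw": 0.41},
])

```text
time_s: 14.4
position: [0.4177, -0.1026, 0.2781]
tool_rot: [[0.996, 0.093, 0.007], [0.093, -0.996, -0.004], [0.006, 0.004, -1.0]]
ft_force: [0.6, -0.2, 0.4]
grip_width: 0.0602
```

Request:
apply_moves([
  {"tx": 0, "ty": -50, "tz": 0, "rx": 0, "ry": 0, "rz": 0, "jaw": 0.41},
  {"tx": 0, "ty": -100, "tz": 0, "rx": 0, "ry": 0, "rz": 0, "jaw": 0.41},
  {"tx": 0, "ty": -140, "tz": 0, "rx": 0, "ry": 0, "rz": 0, "jaw": 0.41},
  {"tx": 0, "ty": -170, "tz": 0, "rx": 0, "ry": 0, "rz": 0, "jaw": 0.41},
  {"tx": 0, "ty": -170, "tz": 0, "rx": 0, "ry": 0, "rz": 0, "jaw": 0.41},
])

```text
time_s: 14.9
position: [0.4174, -0.2758, 0.2775]
tool_rot: [[0.996, 0.089, 0.006], [0.089, -0.996, -0.004], [0.006, 0.004, -1.0]]
ft_force: [0.1, 0.8, 0.1]
grip_width: 0.0602
```

```bash
python3 snap.py 16 265 205 280 180; python3 ov.py 16 .4925 .0785 .11 -45 .018 255 180 100 75 -45 .5288 .0423; cp pics/o16.png pics/os16.png
python3 - <<'E'
from ov import *
ov("16",.4925,.0785,.11,-45,.018,(255,205,100,85),-45,.5288,.0423,n="top")
E
```

```text
15.0 [ 0.4175 -0.2726  0.2779] q [-46.8  14.6  77.3   0.2  87.8  37.9] [-0.2 -0.1  0.1] [ 0.03 -0.04 -0.02] 0.059994670496786744 yaw 5.280023110054489
```

View pics/os16.png

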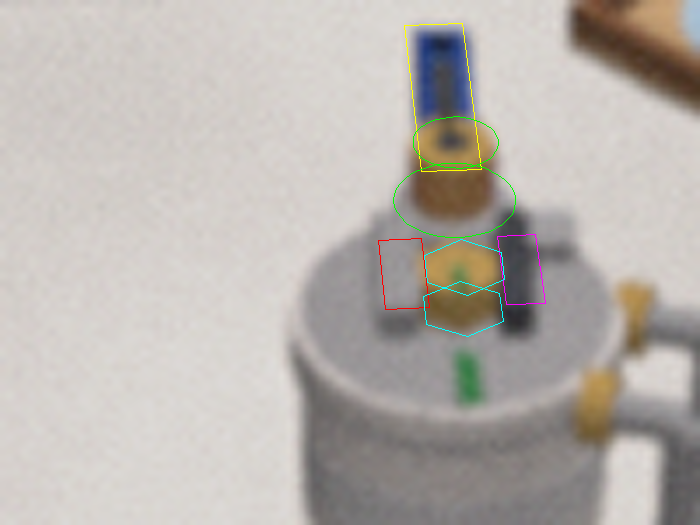

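View pics/o16.png

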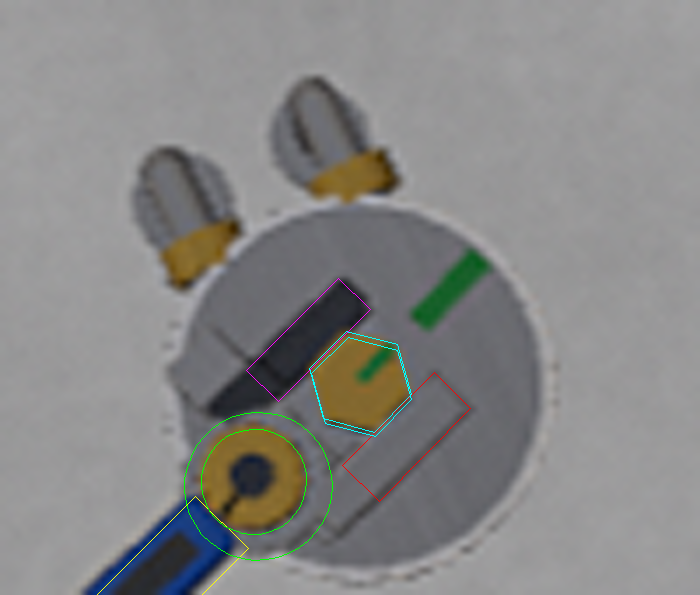

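View pics/top16.png

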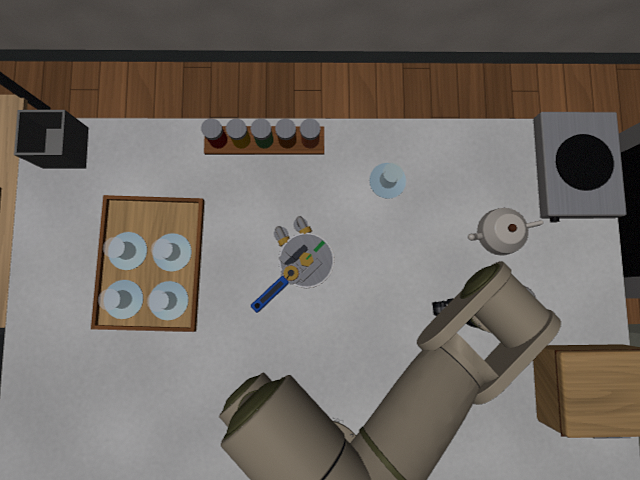

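The top view shows the hex's green line in line with the mark. The jaws are snug on the hex, the wrench is flat on the cap, the arm is clear and the tea things are in place. Handing in.

```bash
python3 -c "
from rig import env
print(env.close_job())"
```

```text
the job is handed in; nothing more can be done
None
```

The wrench is lying flat on the filter cap with its jaws round the hex, the valve is turned to its stop at the green mark, and the job is handed in at about 15 s of the 70 s allowed. No verdict was reported.

**What I did:** I picked the wrench up by its thumbwheel and lowered it over the hex. I rolled the wheel clockwise until the jaws bound, then swung the wheel round the valve axis with the grip held until it stopped, and let go and backed away.

**Checks that agreed:**
- **Jaw fit:** The torque on the wheel rose from about 0.3 to 1.4 N m once the jaws were tight. I judged the fit from that and from the pictures, because the jaw gap could not be read directly.
- **Hard stop:** The reaction force reversed to about 23 N against the tool when the valve reached its stop.
- **Final view:** In the last pictures the hex's green line runs parallel to the mark to within a degree or two. The jaws sit against the hex, the wrench looks flat, the tool touches nothing, and the tea things look unmoved.

**Checks that disagreed:**
- **Side camera:** It showed things about 1 to 2 pixels (2 to 5 mm) off from the top camera's positions.
- **Grip width:** The gripper read 33.5 mm on the 36 mm wheel.

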